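# Set a rivet on the interlocked bench press

### The job

Push the aluminium carriage that carries the leather key fob fully home under the press foot. Then press both green keys down together with the two fingertips, each nearly to the bottom, keep them both down for a good three seconds without letting either up, then let both come up and move clear. Leave the keys alone until the carriage is home, never press one green key on its own, do not press the red stop button, and do not disturb the two thread spools and the glue bottle standing round the press.

Things in the scene. Friction and masses are not known exactly. Their poses are not given: they have to be found in the camera images.
- press: Grey and blue rivet press fixed to the bench, base 240 x 250 mm, place and yaw vary (up to 0.35 rad). Origin: centre of its underside on the bench. Its x points away from the robot (control pod in front at x = -78 mm, column with arm behind, arm top 80 mm above the bench), y to its left, z up. Heights above the bench: base plate's top 16 mm, pod's top 42 mm.
- key_left_top (a point): Centre of the top face of the left green key: a round cap 30 mm across, 56 mm above the bench when up, the pod's top is 14 mm lower. Its axes are the press's. The two green keys are 62 mm apart, centre to centre, along the press's y.
- key_right_top (a point): Centre of the top face of the right green key, the same as the left.
- key_left (a joint): Travel of the left green key: 0 up, 0.008 m at the bottom. It counts as down beyond 0.006. Spring: 1.5 N at the start, about 4.5 N at 6 mm, 5.5 N at the bottom (each key, so both together take about 11 N); it comes up by itself.
- key_right (a joint): Travel of the right green key, the same as the left.
- carriage_face (a point): Centre of the left (+y of the press) end face of the aluminium carriage, the face to push. The face is 96 mm wide along the press's x and 22 mm high, from 20 to 42 mm above the bench; its axes are the press's. The carriage slides along the press's -y to go home; home, this face lies 100 mm to the left of the foot.
- carriage (a joint): Position of the carriage on its rails: 0.08 m is home against its stop, smaller is further out to the left (starts between 0 and 0.045). It counts as home above 0.076. Sliding friction about 2 N; it stays where it is left.
- foot_tip (a point): Underside centre of the steel punch (the press foot) under the arm, 58 mm above the bench when up. The left green key lowers the brass hold-down frame round it and the right key the punch, each by up to 10 mm.
- stop_top (a point): Centre of the top of the small red stop button, 20 mm across with a yellow ring, 52 mm above the bench, on the right end of the pod, 57 mm to the right of the right green key.
- stop (a joint): Travel of the red stop button: 0 up, 0.005 m pressed. Must stay up.
- spool_black: Loose spool of black thread, 43 mm across, 52 mm high, standing to the left of the press, further back; origin at the centre of its underside.
- glue_bottle: Loose glue bottle with red tip, 53 mm across, 147 mm high, standing to the right of the press; origin at the centre of its underside.
- spool_red: Loose spool of red thread, 43 mm across, 52 mm high, standing to the left of the press in front; origin at the centre of its underside.

How it is judged (in metres and radians):
On the way, in this order (a step that is already met when the one before it is completed fails the run):
1. the carriage is fully home with both green keys still up (value of joint carriage above 0.076 m and value of joint each of key_left, key_right below 0.002 m), for 0.2 s.
2. both green keys are down together (beyond 6 of 8 mm), pressed by the fingers, without a break for 2.5 s, the carriage home (value of joint carriage above 0.076 m and value of joint each of key_left, key_right above 0.006 m and contact force between the fingers and press above 4 N), for 2.5 s.
At the end, for the whole second after the job is handed in: The carriage is home (within 4 mm of its stop), both green keys are up again (within 1.5 mm) after having been held down together for at least 2.5 s, and the red stop button is up (value of joint carriage above 0.076 m and value of joint each of key_left, key_right, stop below 0.0015 m); the robot touches nothing.
It fails at once if a green key is pressed (over 3 mm) while the carriage is not home (value of joint carriage below 0.074 m and value of joint any of key_left, key_right above 0.003 m).
It fails at once if one green key is pressed on its own (one beyond 5.5 mm, the other less than 1.5 mm) ((value of joint key_left above 0.0055 m and value of joint key_right below 0.0015 m) or (value of joint key_right above 0.0055 m and value of joint key_left below 0.0015 m)).
It fails at once if the red stop button is pressed (over 1.5 mm) (value of joint stop above 0.0015 m).
It fails at once if a thread spool or the glue bottle is pushed, tipped or lifted (moved over 15 mm) (distance of any of spool_black, glue_bottle, spool_red from where it was at the start of the episode above 0.015 m).
It also fails if it takes over 54 s, if anything falls off the work surface, if the arm or the gripper's body presses on something with over 40 N, if the wrist force passes 120 N, or if a joint passes its speed limit or range.

### The arm

A 6-joint arm with a two-finger parallel gripper is mounted at the origin on a cart in front of the work surface, level with it; the furniture and walls round the work are solid. World frame = base frame: x ahead of the robot, y to its left, z up, the work surface at z = 0. Lengths are in mm, angles in rad, forces in N, time in s.
With the tool pointing down it reaches from about 300 to 775 mm from the base axis. Payload 14.6 kg.
Tool frame: the origin (TCP) lies midway between the tips of the shut fingers; the grasp point (between the pads) lies 19 mm behind it; z points along the fingers, y is the line along which they close (so a half turn about z gives the same grasp; the last joint's range is limited). The gripper opens to 94 mm and grips with 3 to 60 N. Pads are 16 mm wide; open, the fingers measure 119 mm over their backs; the gripper's body (75 mm by 177 mm) begins 78 mm behind the grasp point.
Start: joints at [-1.261, 0.3, 1.521, -0, 1.321, -0.067], TCP at [202.363, -511.408, 205.446] pointing down, gripper open.
Joint ranges: [-3.03, 3.03], [-0.79, 2.21], [0.23, 2.52], [-1.04, 4.18], [0, 3.07], [-2.55, 2.55]. Speed limits (rad/s): [2.22, 2.22, 2.57, 3.14, 3.14, 3.14].

### API

Orientations are given as [roll, pitch, yaw] about the fixed x, y, z axes, in that order (R = Rz(yaw) Ry(pitch) Rx(roll)).
In Python, from cell import manip, camera gives the robot as it stands.
- The arm moves only by the tool move_arm, never from a script. Its arguments are lists of equal length, an entry for each row: "dp": the shift along the world's x, y, z in mm, a list of three; "rotation": the turn, a rotation vector about the world's x, y, z in rad, a list of three; "hand": the opening, from 0 (shut) to 1 (fully open). A call has 1 to 10 rows; each row shifts and turns the commanded pose from where the row before left it; what a row does not reach is not made up. A row lasts 1/8 s, in which the tool goes at most 62.5 mm and 10.7 degrees, less where a joint would pass 70% of its speed; a pose out of reach is approached as far as the arm can. A call with a gripper value outside its range is refused whole. The fingers move at their own pace and stop on an object; "newtons" is the grip in N (left out, the last holds). Time passes only in rows, so rows that do not move let the fingers close. It gives the time, the measured TCP pose, the force, the opening and the grip force at its end, in the units of the state.
- manip.read_state(): the state, without advancing time (a new reading comes with each control period).
- camera(name): name is "scene" or "top" or "wrist"; returns a dict with "image" (420x560x3 uint8, red, green, blue), "fx", "fy", "cx", "cy" (pixels), "R" (3x3) and "t" (3): a world point X has camera coordinates R X + t; the wrist camera has in their place "mount" (4x4, takes a point from camera to tool coordinates, whose origin is the TCP and whose axes are the flange's). Camera axes: x right, y down, z forward; pixel columns grow to the right and rows downward; lengths in mm; the calibration is good to about 2 mm. A picture is of the moment at which its call begins: read the wrist's pose just before it. There is no depth.
- manip.sign_off(): hands the job in; it is judged then, once.
The state is a dict: "clock": time; "joints": joint angles; "qd": joint speeds; "effort": joint torques, N m; "eef_pos": TCP position; "eef_rot": TCP orientation; "wrist_force": force on the tool from outside, world axes, zero at the start; "moment": the same for the moment, N m; "finger_gap": finger opening in mm; "finger_force": force on a finger pad.
Only numpy, scipy, OpenCV 4.12 (cv2) and the standard library are available. Lean on these libraries where they do the work, as an engineer would, in place of code of your own. Each camera call takes 0.05 s, during which the arm holds its last target. There are 200 camera calls.

## Working session

There is one attempt and no reset: what is moved stays moved. The work goes in short steps, Python scripts to look and compute and a tool call to move; the robot and the scene stay as the last step left them, time stands still between calls to the robot, and variables do not carry over. Pictures are saved under pics/ and viewed, at most 10 in all, crops included, and the job is handed in when it is done.

Besides the shell and the picture viewer there is one more tool, called after "Request:" as name(argument=value, ...), one argument or row to a line, values as JSON. move_arm: Moves the arm, as the interface text tells. Its arguments: {"type":"object","properties":{"dp":{"type":"array","items":{"type":"array","items":{"type":"number"}}},"rotation":{"type":"array","items":{"type":"array","items":{"type":"number"}}},"hand":{"type":"array","items":{"type":"number"}},"newtons":{"type":"number"}},"required":["dp","rotation","hand"]}

```bash
mkdir -p pics; cat > h.py <<'E'
import numpy as np, cv2
from cell import manip, camera
def save(n,f):
    c=camera(n); cv2.imwrite('pics/'+f,c['image'][:,:,::-1]); return c
E
python3 - <<'E'
from h import *
import pickle
a=save('scene','s0.png'); b=save('top','t0.png')
pickle.dump((a,b),open('c.pkl','wb'))
print(a['R'],a['t'],a['fx'],b['R'],b['t'],b['fx'])
E
```

```text
[[ 0.48180835 -0.87588701 -0.02612764]
 [-0.3930272  -0.18935506 -0.89981903]
 [ 0.7831924   0.4438092  -0.43548027]] [-427.64414277  242.01105935  898.40627349] 517.0708116386337 [[ 0.02991711 -0.99949097  0.01108024]
 [-0.99472409 -0.03085901 -0.09783505]
 [ 0.09812717 -0.00809484 -0.99514096]] [-230.23732185  531.05775693  917.76940235] 430.4761841542058
```

View pics/s0.png

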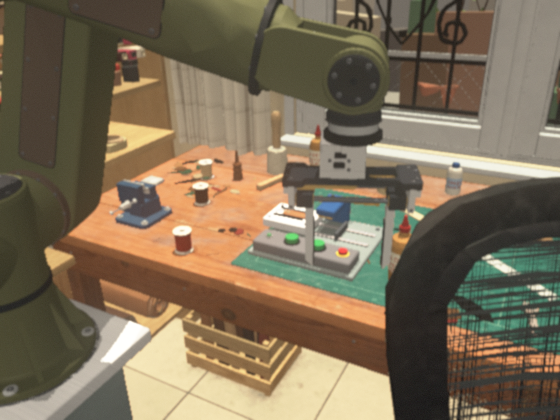

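View pics/t0.png

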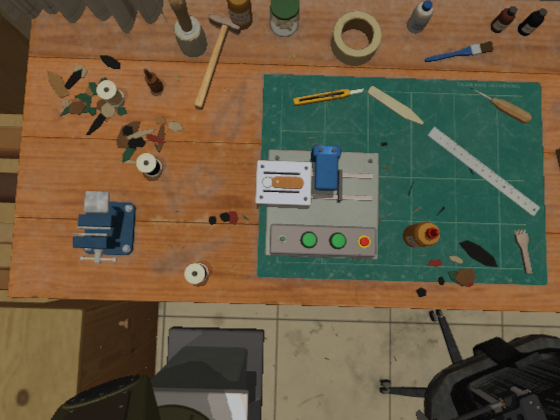

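The top view shows the keys at about (309,240) and (338,240), the stop at (364,242) and the carriage's left end at x≈257. I'll enlarge both views.

```bash
python3 - <<'E'
from h import *
t=cv2.imread('pics/t0.png')[140:265,240:400]; cv2.imwrite('pics/t1.png',cv2.resize(t,None,fx=4.8,fy=4.8,interpolation=2))
t=cv2.imread('pics/s0.png')[185:285,230:390]; cv2.imwrite('pics/s1.png',cv2.resize(t,None,fx=5,fy=5,interpolation=2))
E
```

```text
(no output)
```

View pics/t1.png

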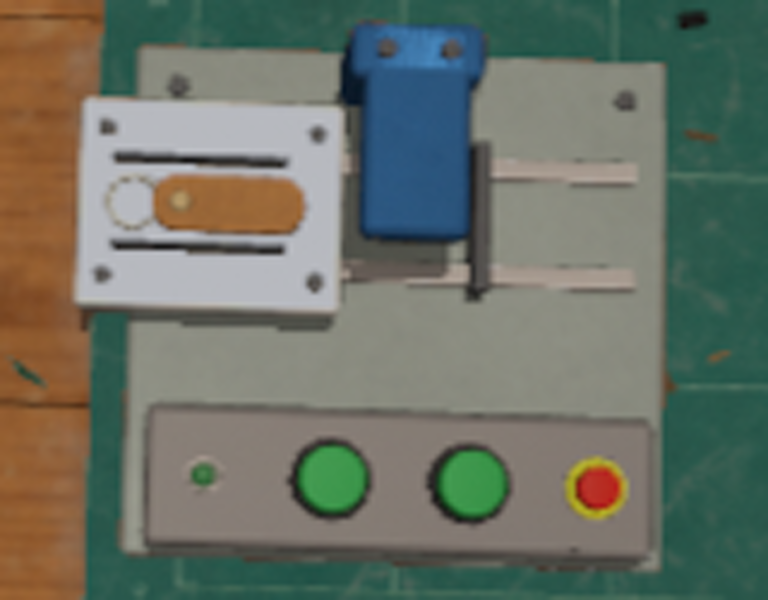

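View pics/s1.png

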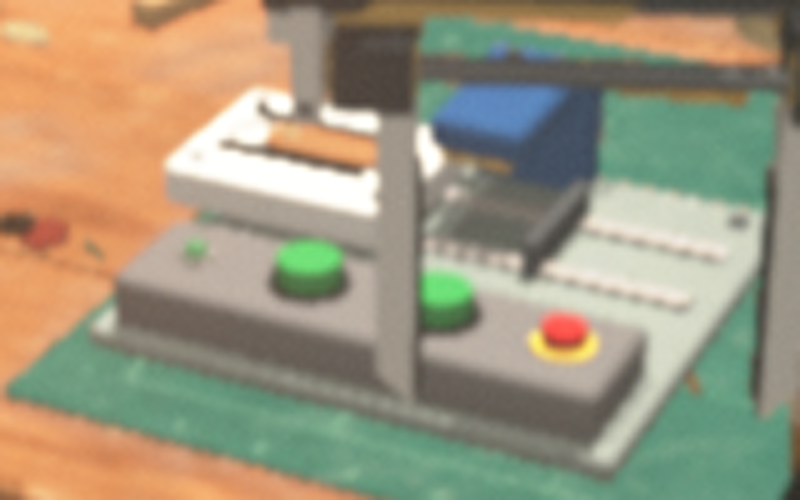

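Enlarged top view: keys at (332,479) and (471,483), stop (597,487), carriage left top edge from (85,98) to (77,304). In the scene crop: left key (310,256), stop (566,328), carriage near-left corner (168,163).

```bash
python3 - <<'E'
from h import *
import pickle
a,b=pickle.load(open('c.pkl','rb'))
T=lambda u,v:((u+.5)/4.8-.5+240,(v+.5)/4.8-.5+140)
S=lambda u,v:((u+.5)/5-.5+230,(v+.5)/5-.5+185)
P=lambda c:np.array([[c['fx'],0,c['cx']],[0,c['fy'],c['cy']],[0,0,1]])@np.c_[c['R'],np.array(c['t']).ravel()]
def tri(s,t):
    X=cv2.triangulatePoints(P(a),P(b),np.array(S(*s)),np.array(T(*t))).ravel();return (X[:3]/X[3]).round(1)
def pl(t,z):
    R=np.array(b['R']);u,v=T(*t);d=R.T@[(u-b['cx'])/b['fx'],(v-b['cy'])/b['fy'],1];o=-R.T@np.ravel(b['t']);return (o+d*(z-o[2])/d[2]).round(1)
for n,s,t,z in [('L',(310,256),(332,479),56),('R',(441,288),(471,483),56),('stop',(566,328),(597,487),52),('cnear',(168,163),(77,304),42),('cfar',(258,90),(85,98),42)]:
    print(n,tri(s,t),pl(t,z))
for n,t in [('spR',(0,0))]:pass
def raw(u,v,z):return pl(((u-240+.5)*4.8-.5,(v-140+.5)*4.8-.5),z)
print('spools',raw(196,273,52),raw(150,165,52),'bottle',raw(431,234,140))
print('cnear right',pl((333,313),42),'base corners',pl((140,45),16),pl((663,62),16),pl((122,552),16),pl((660,570),16))
l,r=pl((332,479),56),pl((471,483),56);s=pl((597,487),52)
print(np.linalg.norm(l-r),np.linalg.norm((r-s)[:2]),np.arctan2(*(-(l-r)[[0]]).tolist(),(l-r)[1]))
print(manip.read_state())
E
```

```text
L [ 484.8 -280.7   56. ] [ 484.5 -280.3   56. ]
R [ 485.1 -342.6   55.1] [ 484.6 -341.7   56. ]
stop [ 485.2 -399.5   50. ] [ 484.7 -398.3   52. ]
cnear [ 561.1 -165.5   42. ] [ 560.5 -164.5   42. ]
cfar [ 655.7 -165.4   41.1] [ 655.1 -164.8   42. ]
spools [406.8 -44.7  52. ] [634.5  65.4  52. ] bottle [ 498.5 -509.4  140. ]
cnear right [ 560.  -280.1   42. ] base corners [ 687.2 -188.6   16. ] [ 687.1 -434.9   16. ] [ 449.9 -187.9   16. ] [ 449.1 -435.2   16. ]
61.40008143317073 56.6000883391537 0.0016286630550797325
{'clock': 0.1, 'joints': array([-1.26058389e+00,  3.00405403e-01,  1.52148338e+00,  3.60018653e-05,
        1.32069159e+00, -6.66045069e-02]), 'qd': array([ 6.80991020e-04, -2.27866533e-03, -4.84500430e-04, -5.16610515e-05,
        3.61000595e-04,  4.79025399e-04]), 'effort': array([-3.31135161e-04, -5.32643545e+01, -3.53282082e+01,  7.08812289e-02,
        2.35169084e-02, -3.68366636e-05]), 'eef_pos': array([ 202.31646596, -511.20266472,  204.96369513]), 'eef_rot': array([-3.14060944e+00, -1.00533569e-04,  3.76807967e-01]), 'wrist_force': array([ 0.45248389, -0.21387629, -0.28803409]), 'moment': array([-0.00594617, -0.00293269,  0.04609781]), 'finger_force': 0.0, 'finger_gap': 93.81204806632056}
```

Triangulated heights (56, 55, 50, 42 mm), key spacing of 61.4 mm and stop distance of 56.6 mm all match the text. Press yaw is about 0, the key midpoint is (484.5, -311) and the carriage face centre is (608, -165). I'll move above the push start with the fingers shut and aligned to y.

Request:
move_arm(
  dp=[
    [40,37,0],
    [40,37,0],
    [40,37,0],
    [40,37,0],
    [40,37,0],
    [40,37,0],
    [40,37,0],
    [40,37,0],
    [40,37,0],
    [46,43,0],
  ],
  rotation=[
    [0,0,-0.038],
    [0,0,-0.038],
    [0,0,-0.038],
    [0,0,-0.038],
    [0,0,-0.038],
    [0,0,-0.038],
    [0,0,-0.038],
    [0,0,-0.038],
    [0,0,-0.037],
    [0,0,-0.036],
  ],
  hand=[0,0,0,0,0,0,0,0,0,0],
  newtons=30,
)

```text
clock: 1.35
eef_pos: [609.0, -134.5, 205.3]
eef_rot: [3.142, 0.0, -0.002]
wrist_force: [0.5, 0.3, 0.0]
finger_gap: 0.5
finger_force: 0.0
```

Request:
move_arm(
  dp=[
    [0,0,-35],
    [0,0,-35],
    [0,0,-35],
    [0,0,-35],
    [0,0,-25],
    [0,0,-12],
    [0,0,0],
    [0,-5,0],
    [0,-5,0],
    [0,-5,0],
  ],
  rotation=[
    [0,0,0],
    [0,0,0],
    [0,0,0],
    [0,0,0],
    [0,0,0],
    [0,0,0],
    [0,0,0],
    [0,0,0],
    [0,0,0],
    [0,0,0],
  ],
  hand=[0,0,0,0,0,0,0,0,0,0],
)

```text
clock: 2.6
eef_pos: [608.2, -151.3, 29.0]
eef_rot: [3.141, -0.001, -0.0]
wrist_force: [-0.2, 0.0, 0.0]
finger_gap: 0.1
finger_force: 0.0
```

Request:
move_arm(
  dp=[
    [0,-5,0],
    [0,-5,0],
    [0,-5,0],
    [0,-5,0],
    [0,-5,0],
    [0,-5,0],
    [0,-3,0],
    [0,-3,0],
    [0,0,0],
  ],
  rotation=[
    [0,0,0],
    [0,0,0],
    [0,0,0],
    [0,0,0],
    [0,0,0],
    [0,0,0],
    [0,0,0],
    [0,0,0],
    [0,0,0],
  ],
  hand=[0,0,0,0,0,0,0,0,0],
)

```text
clock: 3.72
eef_pos: [607.9, -187.1, 28.3]
eef_rot: [3.141, 0.0, -0.0]
wrist_force: [0.3, 0.6, 0.2]
finger_gap: 0.3
finger_force: 0.0
```

Request:
move_arm(
  dp=[
    [0,-3,0],
    [0,-3,0],
    [0,-2,0],
    [0,-2,0],
  ],
  rotation=[
    [0,0,0],
    [0,0,0],
    [0,0,0],
    [0,0,0],
  ],
  hand=[0,0,0,0],
)

```text
clock: 4.22
eef_pos: [607.9, -196.8, 28.3]
eef_rot: [-3.141, 0.0, -0.0]
wrist_force: [-1.2, 2.4, 0.7]
finger_gap: 0.9
finger_force: 1.0
```

Friction of 2.4 N, so it is sliding. I'll continue in small steps until the stop.

Request:
move_arm(
  dp=[
    [0,-1.5,0],
    [0,-1.5,0],
    [0,-1,0],
  ],
  rotation=[
    [0,0,0],
    [0,0,0],
    [0,0,0],
  ],
  hand=[0,0,0],
)

```text
clock: 4.6
eef_pos: [607.9, -200.4, 28.3]
eef_rot: [-3.141, 0.0, -0.0]
wrist_force: [-1.0, 8.9, 0.7]
finger_gap: 0.5
finger_force: 3.9
```

Request:
move_arm(
  dp=[
    [0,-1,0],
    [0,-1,0],
    [0,0,0],
    [0,0,0],
  ],
  rotation=[
    [0,0,0],
    [0,0,0],
    [0,0,0],
    [0,0,0],
  ],
  hand=[0,0,0,0],
)

```text
clock: 5.1
eef_pos: [607.9, -200.5, 28.3]
eef_rot: [-3.138, 0.001, 0.001]
wrist_force: [-2.7, 15.8, 2.8]
finger_gap: 0.2
finger_force: 8.0
```

The tool stalled at y=-200.5 with the force rising, so the carriage is against its stop (I expected about -199). Next: back off, rise and move over the keys.

Request:
move_arm(
  dp=[
    [0,10,0],
    [0,10,0],
    [0,0,40],
    [0,0,40],
    [0,0,40],
    [-41,-42,0],
    [-41,-42,0],
    [-41,-42,0],
    [0,0,0],
    [0,0,0],
  ],
  rotation=[
    [0,0,0],
    [0,0,0],
    [0,0,0],
    [0,0,0],
    [0,0,0],
    [0,0,0],
    [0,0,0],
    [0,0,0],
    [0,0,0],
    [0,0,0],
  ],
  hand=[0,0,0,0,0,0.527,0.527,0.527,0.527,0.527],
)

```text
clock: 6.35
eef_pos: [485.4, -308.5, 148.7]
eef_rot: [3.141, -0.001, -0.0]
wrist_force: [-0.3, -0.8, 1.2]
finger_gap: 46.7
finger_force: 0.0
```

```bash
python3 - <<'E'
from h import *
s=manip.read_state();print(s['eef_pos'],s['finger_gap'],s['eef_rot'])
a=save('top','t2.png')['image'][130:280,220:420];b=save('wrist','w2.png')['image']
c=np.hstack([cv2.resize(a,(440,330),interpolation=2),b[:330,:360] if 0 else cv2.resize(b,(360,270))[:330] if 0 else cv2.copyMakeBorder(cv2.resize(b,(360,270)),0,60,0,0,0)])
cv2.imwrite('pics/m2.png',c[:,:,::-1])
E
```

```text
[ 485.37252703 -308.5113674   148.69249367] 46.700151546627175 [ 3.14123011e+00 -5.27156314e-04 -4.90007837e-04]
```

View pics/m2.png

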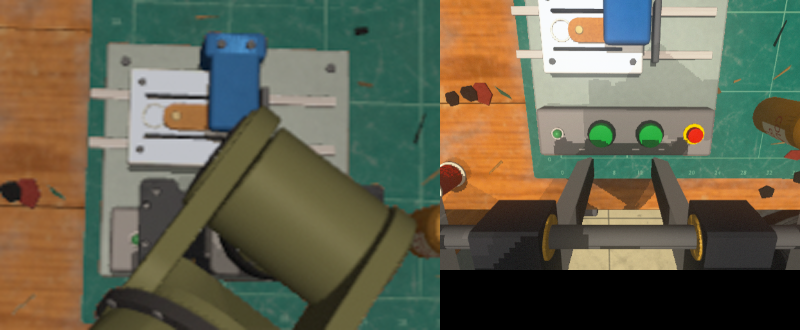

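View pics/w2.png

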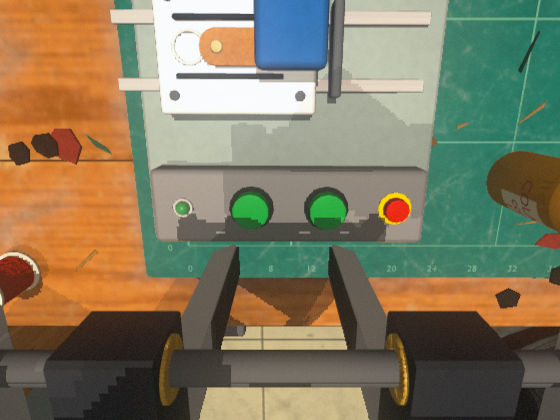

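The wrist view shows the keys at (251,207) and (326,207), the stop at (396,209), and the carriage's front edge from (163,112) to (315,115), with the dark stop bar near (335,97). I'll measure these.

```bash
python3 - <<'E'
from h import *
from scipy.spatial.transform import Rotation as Ro
s=manip.read_state();c=camera('wrist');M=np.array(c['mount'])
W=np.eye(4);W[:3,:3]=Ro.from_euler('xyz',s['eef_rot']).as_matrix();W[:3,3]=s['eef_pos'];W=W@M
print(s['eef_pos'],s['finger_gap'])
def pl(u,v,z):
    d=W[:3,:3]@[(u-c['cx'])/c['fx'],(v-c['cy'])/c['fy'],1];o=W[:3,3];return (o+d*(z-o[2])/d[2]).round(1)
for n,u,v,z in [('L',251,207,56),('R',326,207,56),('stop',396.5,209,52),('car nl',163,112,42),('car nr',315,115,42),('bar l',329,97,42),('bar l',329,97,20),('base L',147,277,16),('podL',157,240,42),('podR',420,240,42)]: print(n,pl(u,v,z))
E
```

```text
[ 485.82963691 -307.8738888   148.45824475] 49.26507123360275
L [ 489.5 -281.9   56. ]
R [ 489.6 -341.5   56. ]
stop [ 486.8 -398.9   52. ]
car nl [ 562.  -214.4   42. ]
car nr [ 559.8 -332.1   42. ]
bar l [ 573.2 -342.5   42. ]
bar l [ 573.5 -345.2   20. ]
base L [ 407.5 -175.9   16. ]
podL [ 455.9 -199.2   42. ]
podR [ 456.1 -424.8   42. ]
```

Carriage face is at -214 with a travel of about 49 mm, which agrees with home (key midpoint -311.5 + 100). Now centre over the keys and go down to just above them.

Request:
move_arm(
  dp=[
    [0.5,-3.6,-20],
    [0,0,-25],
    [0,0,-25],
    [0,0,-12],
    [0,0,-3],
    [0,0,0],
    [0,0,0],
  ],
  rotation=[
    [0,0,0],
    [0,0,0],
    [0,0,0],
    [0,0,0],
    [0,0,0],
    [0,0,0],
    [0,0,0],
  ],
  hand=[0.527,0.527,0.527,0.527,0.527,0.527,0.527],
)

```text
clock: 7.38
eef_pos: [485.9, -312.5, 64.3]
eef_rot: [3.141, -0.001, -0.0]
wrist_force: [0.4, -0.4, -0.5]
finger_gap: 49.9
finger_force: 0.0
```

```bash
python3 - <<'E'
from h import *
a=save('wrist','w3.png')
s=cv2.imread('pics/w3.png')[100:400,100:500]; cv2.imwrite('pics/w3c.png',cv2.resize(s,None,fx=2,fy=2,interpolation=2))
E
```

```text
(no output)
```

View pics/w3c.png

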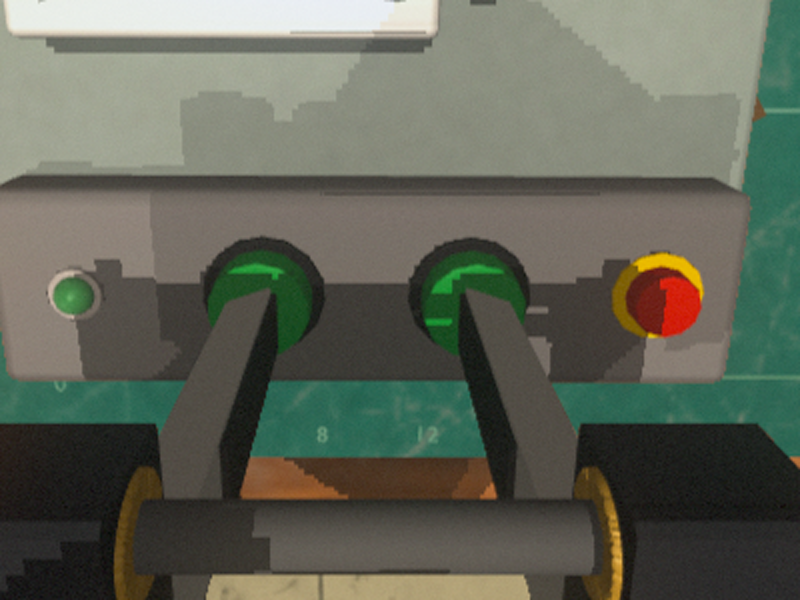

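Both fingertips, near (250,292) and (490,292), stand over the green caps centred at (262,300) and (472,300), well clear of the red stop. Pressing.

Request:
move_arm(
  dp=[
    [0,0,-4],
    [0,0,-3],
    [0,0,-2],
    [0,0,-2],
    [0,0,-2],
    [0,0,-1],
    [0,0,0],
  ],
  rotation=[
    [0,0,0],
    [0,0,0],
    [0,0,0],
    [0,0,0],
    [0,0,0],
    [0,0,0],
    [0,0,0],
  ],
  hand=[0.527,0.527,0.527,0.527,0.527,0.527,0.527],
)

```text
clock: 8.3
eef_pos: [485.5, -312.4, 49.9]
eef_rot: [3.141, -0.0, -0.0]
wrist_force: [-2.6, 2.5, 9.4]
finger_gap: 49.7
finger_force: 4.3
```

Request:
move_arm(
  dp=[
    [0,0,-0.7],
    [0,0,-0.6],
    [0,0,0],
  ],
  rotation=[
    [0,0,0],
    [0,0,0],
    [0,0,0],
  ],
  hand=[0.527,0.527,0.527],
)

```text
clock: 8.68
eef_pos: [485.6, -312.3, 48.8]
eef_rot: [3.141, -0.0, -0.0]
wrist_force: [-4.3, 3.2, 9.2]
finger_gap: 49.7
finger_force: 4.9
```

Request:
move_arm(
  dp=[
    [0,0,-0.5],
    [0,0,-0.3],
    [0,0,0],
    [0,0,0],
  ],
  rotation=[
    [0,0,0],
    [0,0,0],
    [0,0,0],
    [0,0,0],
  ],
  hand=[0.527,0.527,0.527,0.527],
)

```text
clock: 9.18
eef_pos: [485.6, -312.4, 48.2]
eef_rot: [3.141, -0.0, -0.0]
wrist_force: [-5.4, 3.8, 11.8]
finger_gap: 49.3
finger_force: 6.3
```

Force of 11.8 N with the tip at z=48.2, so both keys are near the bottom. Hold well over 3 s.

Request:
move_arm(
  dp=[
    [0,0,0],
    [0,0,0],
    [0,0,0],
    [0,0,0],
    [0,0,0],
    [0,0,0],
    [0,0,0],
    [0,0,0],
    [0,0,0],
    [0,0,0],
  ],
  rotation=[
    [0,0,0],
    [0,0,0],
    [0,0,0],
    [0,0,0],
    [0,0,0],
    [0,0,0],
    [0,0,0],
    [0,0,0],
    [0,0,0],
    [0,0,0],
  ],
  hand=[0.527,0.527,0.527,0.527,0.527,0.527,0.527,0.527,0.527,0.527],
)

```text
clock: 10.42
eef_pos: [485.6, -312.4, 48.2]
eef_rot: [3.141, -0.0, -0.0]
wrist_force: [-4.7, 2.9, 13.5]
finger_gap: 50.0
finger_force: 6.3
```

```bash
python3 - <<'E'
from h import *
a=save('wrist','w4.png')
s=cv2.imread('pics/w4.png')[20:320,100:500]; cv2.imwrite('pics/w4c.png',cv2.resize(s,None,fx=2,fy=2,interpolation=2))
E
```

```text
(no output)
```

View pics/w4c.png

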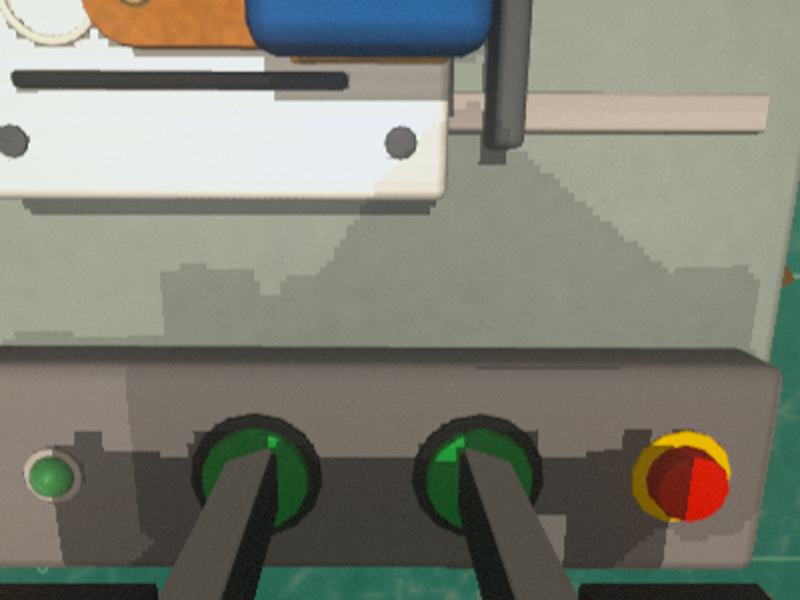

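Request:
move_arm(
  dp=[
    [0,0,0],
    [0,0,0],
    [0,0,0],
    [0,0,0],
    [0,0,0],
    [0,0,0],
    [0,0,0],
    [0,0,0],
    [0,0,0],
    [0,0,0],
  ],
  rotation=[
    [0,0,0],
    [0,0,0],
    [0,0,0],
    [0,0,0],
    [0,0,0],
    [0,0,0],
    [0,0,0],
    [0,0,0],
    [0,0,0],
    [0,0,0],
  ],
  hand=[0.527,0.527,0.527,0.527,0.527,0.527,0.527,0.527,0.527,0.527],
)

```text
clock: 11.72
eef_pos: [485.6, -312.4, 48.2]
eef_rot: [3.141, -0.0, -0.0]
wrist_force: [-5.4, 3.8, 12.6]
finger_gap: 49.4
finger_force: 6.3
```

Request:
move_arm(
  dp=[
    [0,0,0],
    [0,0,0],
    [0,0,0],
    [0,0,0],
    [0,0,0],
    [0,0,0],
    [0,0,0],
    [0,0,0],
    [0,0,0],
    [0,0,0],
  ],
  rotation=[
    [0,0,0],
    [0,0,0],
    [0,0,0],
    [0,0,0],
    [0,0,0],
    [0,0,0],
    [0,0,0],
    [0,0,0],
    [0,0,0],
    [0,0,0],
  ],
  hand=[0.527,0.527,0.527,0.527,0.527,0.527,0.527,0.527,0.527,0.527],
)

```text
clock: 12.98
eef_pos: [485.6, -312.4, 48.2]
eef_rot: [3.141, -0.0, -0.0]
wrist_force: [-5.7, 2.4, 12.4]
finger_gap: 49.7
finger_force: 6.3
```

Both caps are equally sunk in their wells under the fingertips, the stop is untouched, and the arm's centre lies over the key midline 100 mm from the carriage face. The hold has lasted over 3.7 s. Release straight up.

Request:
move_arm(
  dp=[
    [0,0,4],
    [0,0,6],
    [0,0,15],
    [0,0,25],
    [0,0,30],
    [0,0,30],
    [0,0,10],
    [0,0,0],
    [0,0,0],
  ],
  rotation=[
    [0,0,0],
    [0,0,0],
    [0,0,0],
    [0,0,0],
    [0,0,0],
    [0,0,0],
    [0,0,0],
    [0,0,0],
    [0,0,0],
  ],
  hand=[0.527,0.527,0.527,0.527,0.527,0.527,0.527,0.527,0.527],
)

```text
clock: 14.1
eef_pos: [485.2, -312.0, 166.1]
eef_rot: [-3.14, 0.002, -0.0]
wrist_force: [-0.6, -0.1, -0.3]
finger_gap: 49.6
finger_force: 0.0
```

```bash
python3 - <<'E'
from h import *
save('wrist','w5.png')
E
```

```text
(no output)
```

View pics/w5.png

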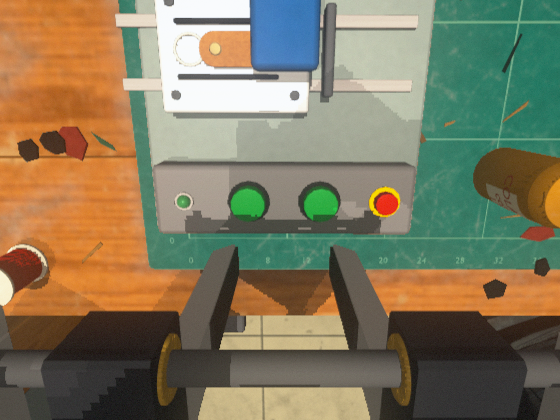

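Both keys, at (248,203) and (320,203), are up again. The carriage is still home, and the stop, spool and bottle are undisturbed. Handing in.

```bash
python3 -c "
from cell import manip
print(manip.sign_off())"
```

```text
the job is handed in; nothing more can be done
None
```

The job is handed in, with no verdict returned: I pushed the carriage against its stop, held both green keys down together for about 4 s, then released them and moved clear without touching the red stop, spools or bottle.

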